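# Nest the ball dish in its carrying tray and turn it to the visitor

## Robot

A 6-joint arm with a two-finger parallel gripper is mounted at the origin on the work surface; the furniture and walls round the work are solid. World frame = base frame: x ahead of the robot, y to its left, z up, the work surface at z = 0. Lengths are in m, angles in rad, forces in N, time in s.
With the tool pointing down it reaches from about 0.325 to 0.9 m from the base axis. Payload 3.5 kg.
Tool frame: the origin (TCP) lies on the mounting face of the last link; the fingertips stand 173 mm ahead of it and the grasp point (between the pads) lies 155 mm ahead of it (robot.tcp_to_grasp is the distance from the TCP to the grasp point, in m); z points along the fingers, y is the line along which they close (so a half turn about z gives the same grasp; the last joint's range is limited). The gripper opens to 85 mm and grips with 20 to 120 N. Pads are 22 mm wide; open, the fingers measure 114 mm over their backs; the gripper's body (76 mm by 85 mm) begins 54 mm behind the grasp point. The pads swing forward as they close: fully open they stand 13 mm farther back than shut.
Start: joints at [1.091, 0.276, -0.026, 1.268, 0, 1.467], TCP at [0.23, 0.581, 0.405] pointing down, gripper open.
Joint ranges: [-3.12, 3.12], [-0.85, 1.88], [-1.08, 1.24], [-1.95, 2.15], [-1.57, 1.53], [-3.14, 3.14]. Speed limits (rad/s): [2.57, 2.57, 3.14, 3.14, 3.14, 3.14].

## Interface

Orientations are given as a unit quaternion [w, x, y, z].
In Python, from rig import robot gives the robot as it stands.
- The arm moves only by the tool drive_tool, never from a script. Its argument "rows" is a list of rows, each a list of 7 numbers: the opening, from 0 (shut) to 1 (fully open), then the shift along the tool's x, y, z in mm, then the turn, a rotation vector about the tool's x, y, z in rad. A call has exactly 8 rows; each row shifts and turns the commanded pose from where the row before left it, along the tool's axes as they then stand; what a row does not reach is not made up. A row lasts 1/12 s, in which the tool goes at most 41.7 mm and 7.16 degrees, less where a joint would pass 70% of its speed; a pose out of reach is approached as far as the arm can. A call with a gripper value outside its range is refused whole. The fingers move at their own pace and stop on an object; "squeeze" is the grip in N (left out, the last holds). Time passes only in rows, so rows that do not move let the fingers close, or fill a call up. It gives the time, the measured TCP pose, the force, the opening and the grip force at its end, in the units of the state.
- robot.sense(): the state, without advancing time (a new reading comes with each control period).
- robot.get_image(name): name is "scene" or "top" or "wrist"; returns (picture, depth): 384x512x3 uint8, red, green, blue; 384x512 float32, m along the optical axis (not along the pixel's ray), 0 where there is no reading.
- robot.get_calibration(name): a dict with "fx", "fy", "cx", "cy" (pixels), "rvec" (rotation vector, rad) and "tvec" (3), from world to camera coordinates, as OpenCV has them. Camera axes: x right, y down, z forward; pixel columns grow to the right and rows downward; lengths in m; the calibration is good to about 2 mm. The wrist camera is an equidistant fisheye: a pixel r from the principal point sees the ray r / f radians off the axis. A picture is of the moment at which its call begins: read the wrist's pose just before it. get_calibration takes no time and is no camera call; for the wrist camera it gives the pose at the moment of the call.
- robot.sign_off(): hands the job in; it is judged then, once.
The state is a dict: "t": time; "joint_positions": joint angles; "dq": joint speeds; "joint_torque": joint torques, N m; "eef_pos": TCP position; "tcp_rot": TCP orientation; "force": force on the tool from outside, world axes, zero at the start; "wrist_torque": the same for the moment, N m; "grip_width": opening from 0.0 (shut) to 1.0 (fully open); "gripper_force": force on a finger pad.
Only numpy, scipy, OpenCV 4.12 (cv2) and the standard library are available. Lean on these libraries where they do the work, as an engineer would, in place of code of your own. Each camera call takes 0.05 s, during which the arm holds its last target. There are 200 camera calls.

## Task

Show the sample ball to the visitor: put the white dish, with the steel ball in it, down into the black carrying tray that stands on the cork coaster (long side along long side, either way round, flat on the tray's floor) and let go of it. Then take the tray by its sides, lift it straight up about 10 cm and only there turn it a quarter turn, level, until its red tab points the same way as the red arrow on the coaster. Finish while still holding the tray there, steady above the coaster; keep the ball in the middle of its dish all the while and leave the other things on the desk alone.

Things in the scene. Friction and masses are not known exactly. Their poses are not given: they have to be found in the camera images.
- dish: white rectangular ball dish, 70 (x) x 42 (y) x 42 (z) mm, 0.08 kg; origin at the centre of its underside. Upright outer walls, 2.5 mm thick. Inside, the floor falls from all sides at 8 degrees to the middle, 22 mm above the underside. Grasp it across its 42 mm width by the top 15 mm: once nested only its upper 20 mm stands out of the tray.
- dish_mid (a point): the point in the dish where the ball's centre lies when the ball is in the middle (30 mm above the dish's underside, on its axis)
- ball: loose polished steel ball, 16 mm across, about 17 g, starting in the middle of the dish; it rolls off the middle if the dish is tilted over 8 degrees or moved or stopped briskly (over about 1 m/s2). Its origin turns with it, so use ball_center
- ball_center (a point): centre of the steel ball
- tray: black rectangular carrying tray, 92 (x) x 60 (y) x 26 (z) mm, 0.13 kg, loose, upright outer walls; origin at the centre of its underside, x towards its red tab. Floor 4 mm thick; inside 74 x 46 mm up to 9 mm above the underside, then sloping out to a mouth of 85 x 54 mm that guides the dish in. Grasp it across its 60 mm width at mid-length; the nested dish's rim is 46 mm above its underside.
- tray_in (a point): centre of the tray's inner floor, 4 mm above the tray's underside
- tray_tab (a point): rounded end of the flat red tab on one short end of the tray: 57 mm from the tray's centre along its +x axis (the tab reaches 65 mm), 14 mm above the tray's underside
- coaster: round cork coaster, 150 mm across, 6 mm thick, fixed; origin at the centre of its underside. A red arrow in its top points outward along its +y axis. At the start the tray stands on it, centred to 6 mm, tab along the coaster's +x axis to within 0.15 rad, about a quarter turn clockwise (from above) from the arrow
- coaster_arrow (a point): tip of the red arrow, 70 mm from the coaster's centre along its +y axis, on its top (6 mm above the desk)
- mug: white mug standing at the back of the desk, bystander, 80 mm wide and 91 mm high, origin at the centre of its underside
- calculator: calculator lying at the back of the desk, bystander, 132 x 78 x 17 mm, origin at the centre of its underside
- clip: small black binder clip standing at the back of the desk, bystander, 41 mm high, origin at the centre of its underside
- glue: glue stick standing at the back of the desk, bystander, 27 mm wide and 90 mm high, origin at the centre of its underside
- notes: yellow block of sticky notes on the left, bystander, 76 x 76 x 23 mm, origin at the centre of its underside

How it is judged:
By the outcome, as a careful person would: the job done as asked, in the order asked, and still so for the second after the job is handed in, while the arm keeps its last pose, push and grip.
It also fails if it takes over 67 s, if anything falls off the work surface, if the arm or the gripper's body presses on something with over 40 N, if the wrist force passes 120 N, or if a joint passes its speed limit or range.

## Working session

There is one attempt and no reset: what is moved stays moved. The work goes in short steps, Python scripts to look and compute and a tool call to move; the robot and the scene stay as the last step left them, time stands still between calls to the robot, and variables do not carry over. Pictures are saved under pics/ and viewed, at most 10 in all, crops included, and the job is handed in when it is done.

Besides the shell and the picture viewer there is one more tool, called after "Request:" as name(argument=value, ...), one argument or row to a line, values as JSON. drive_tool: Moves the arm, as the interface text tells. Its arguments: {"type":"object","properties":{"rows":{"type":"array"},"squeeze":{"type":"number"}},"required":["rows"]}

```bash
mkdir -p pics; ls
cat > h.py <<'E'
import numpy as np, cv2
from rig import robot
def save(n,im): cv2.imwrite('pics/'+n,cv2.cvtColor(im,cv2.COLOR_RGB2BGR))
def cam(name):
    c=robot.get_calibration(name); R=cv2.Rodrigues(np.array(c['rvec'],float))[0]; t=np.array(c['tvec'],float)
    return c,R,t
def cloud(name,depth,C=None):
    c,R,t=C or cam(name); v,u=np.mgrid[:384,:512]
    x=(u-c['cx'])/c['fx'];y=(v-c['cy'])/c['fy']
    if name=='wrist':
        r=np.hypot(x,y);k=np.tan(np.minimum(r,1.5))/np.maximum(r,1e-9);x=x*k;y=y*k
    P=np.stack([x*depth,y*depth,depth],-1)
    return (P-t)@R
def plane(name,uv,z,C=None):
    c,R,t=C or cam(name); uv=np.atleast_2d(uv).astype(float)
    x=(uv[:,0]-c['cx'])/c['fx'];y=(uv[:,1]-c['cy'])/c['fy']
    if name=='wrist':
        r=np.hypot(x,y);k=np.tan(r)/np.maximum(r,1e-9);x=x*k;y=y*k
    d=np.stack([x,y,np.ones_like(x)],-1)@R; o=-R.T@t
    return o+d*((z-o[2])/d[:,2])[:,None]
E
python3 - <<'E'
from h import *
s=robot.sense();print(s)
for n in('scene','top','wrist'):
    C=cam(n);im,d=robot.get_image(n);save(n+'0.png',im);np.savez('pics/%s0.npz'%n,im=im,d=d)
    print(n,{k:C[0][k] for k in('fx','fy','cx','cy')},-C[1].T@C[2],C[1][2])
a=cv2.imread('pics/scene0.png');b=cv2.imread('pics/top0.png');
cv2.imwrite('pics/a.png',cv2.resize(b,(800,600),interpolation=cv2.INTER_CUBIC))
E
```

```text
pics
{'t': 0.0, 'joint_positions': array([ 1.09057261e+00,  2.77105559e-01, -2.79015979e-02,  1.26799373e+00,
       -1.00399610e-05,  1.46740545e+00]), 'dq': array([ 3.67792016e-04, -1.75820679e-03,  2.49626475e-03,  3.25923209e-04,
        3.52489958e-04, -1.71842242e-05]), 'joint_torque': array([ 2.76904269e-03, -4.45509124e+01,  2.95204693e+01,  1.64983829e-02,
        2.75689086e-05, -5.11244380e-07]), 'eef_pos': array([0.22980286, 0.58078367, 0.40356655]), 'tcp_rot': array([-3.12300428e-04,  1.87303457e-01,  9.82301481e-01, -1.05712692e-03]), 'force': array([-0.40597393,  0.02022038,  0.43612753]), 'wrist_torque': array([-0.00250306,  0.02947517, -0.00137991]), 'gripper_force': 0.0, 'grip_width': 1.0003646759965157}
scene {'fx': 379.02807228508385, 'fy': 379.02807228508385, 'cx': 256.7070853862006, 'cy': 190.927174866693} [ 0.16130419 -0.27904264  0.73572758] [ 0.4990179   0.41652844 -0.75992447]
top {'fx': 398.411464192747, 'fy': 398.411464192747, 'cx': 257.9593544525187, 'cy': 191.62954623363774} [0.42275609 0.10808561 1.02806037] [ 0.168353   -0.01548779 -0.98560509]
wrist {'fx': 297.3186396354542, 'fy': 297.3186396354542, 'cx': 254.90451644128814, 'cy': 190.64677032062892} [0.1629664  0.60692748 0.3725708 ] [ 0.26657091 -0.10912378 -0.95761785]
```

View pics/a.png

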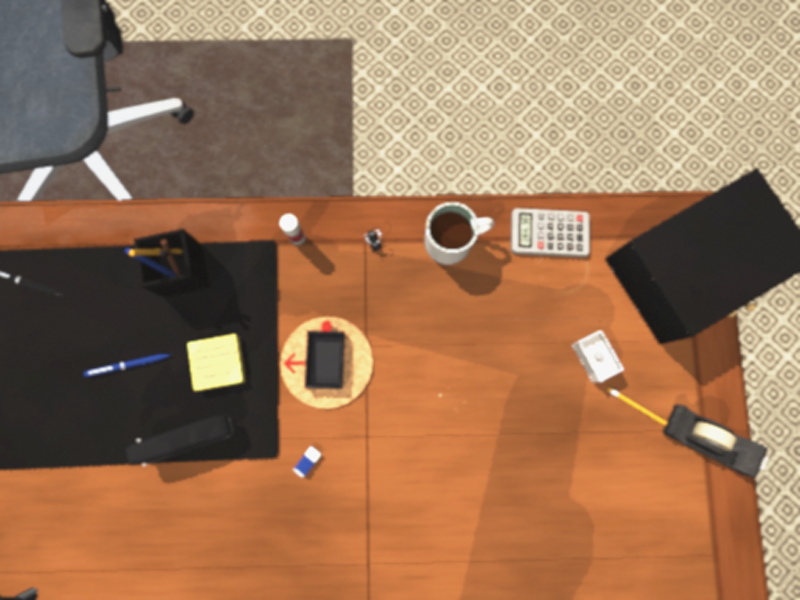

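View pics/scene0.png

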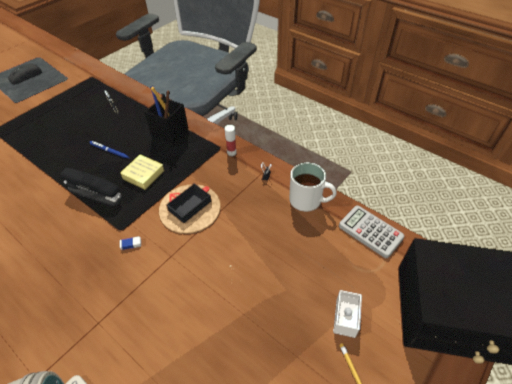

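The top view (800x600) shows the dish at about (598,357) near a black box and a pencil. The tray is on the coaster at (326,360), with its red tab up (+x) at (327,326) and the arrow pointing left (+y) with its tip at (285,363).

```bash
cat > m.py <<'E'
from h import *
def rect(P):
    (c,(w,h),a)=cv2.minAreaRect((P[:,:2]*1000).astype(np.float32)); 
    if w<h:w,h,a=h,w,a+90
    return np.round(c,1),round(w,1),round(h,1),round((a+90)%180-90,1)
if __name__=='__main__':
  for n in('top','scene'):
    z=np.load('pics/%s0.npz'%n);im=z['im'];d=z['d'];P=cloud(n,d);C=cam(n)
    hsv=cv2.cvtColor(im,cv2.COLOR_RGB2HSV);H,S,V=cv2.split(hsv)
    ap=dict(top=((383,228),(208,230)),scene=((347,314),(190,204)))[n]
    def near(p,r): v,u=np.mgrid[:384,:512];return np.hypot(u-p[0],v-p[1])<r
    m=near(ap[0],32)&(S<70)&(V>120)&(d>0)
    m1=m&(P[...,2]>.01)
    print(n,'dish z pct',np.percentile(P[m1][:,2],[5,50,90,98]),m.sum())
    cs,_=cv2.findContours(m.astype(np.uint8),cv2.RETR_EXTERNAL,cv2.CHAIN_APPROX_NONE);c=max(cs,key=cv2.contourArea)[:,0]
    print(' contour@42',rect(plane(n,c,.042,C)))
    q=P[m1];print(' cloud rim',rect(q[q[:,2]>.035]),(q[:,2]>.035).sum())
    k=near(ap[1],35)&(V<75)&(d>0);q=P[k];print(' tray z',np.percentile(q[:,2],[5,50,95]))
    k2=k&(P[...,2]>.024);print(' tray cloud rim',rect(P[k2]),k2.sum())
    cs,_=cv2.findContours(k.astype(np.uint8),cv2.RETR_EXTERNAL,cv2.CHAIN_APPROX_NONE);c=max(cs,key=cv2.contourArea)[:,0];print(' tray contour@32',rect(plane(n,c,.032,C)))
    r=near(ap[1],45)&((H<6)|(H>174))&(S>150)&(V>120)
    N,L,st,ce=cv2.connectedComponentsWithStats(r.astype(np.uint8))
    for i in range(1,N):
        if st[i,4]>4:
            uv=np.argwhere(L==i)[:,::-1];print(' red',st[i],'z',np.median(P[L==i][:,2]),'@6',plane(n,uv,.006,C).mean(0)[:2],'@20',plane(n,uv,.020,C).mean(0)[:2])
            g=plane(n,uv,.006,C); print('   min/max@6',g.min(0)[:2],g.max(0)[:2])
    ck=near(ap[1],60)&(H>8)&(H<26)&(S>40)&(V>90)&(P[...,2]>.003)&(P[...,2]<.010)&(d>0)
    q=P[ck][:,:2];(cc,rr)=cv2.minEnclosingCircle((q*1000).astype(np.float32));print(' coaster',cc,rr,ck.sum())
  # surroundings of the dish
  z=np.load('pics/top0.npz');P=cloud('top',z['d'])
  for lo,hi in((.1,.2),(.2,.4)):
    q=P[(P[...,2]>lo)&(P[...,2]<hi)&(P[...,1]<0)];print('high',lo,q.min(0),q.max(0)) if len(q) else 0
  q=P[(P[...,2]>.05)&(P[...,1]<-.1)&(P[...,0]<.6)];print(cv2.convexHull((q[:,:2]*1000).astype(np.float32))[::4,0].round(), q[:,2].max())
E
python3 m.py
```

```text
top dish z pct [0.01866582 0.02647874 0.04137593 0.04382458] 663
 contour@42 (array([ 493.4, -214.4]), 74.2, 55.6, 25.4)
 cloud rim (array([ 496.2, -218. ]), 69.8, 43.6, 25.3) 152
 tray z [0.00459118 0.01139087 0.03214584]
 tray cloud rim (array([498.9, 220.5]), 86.1, 55.7, -2.7) 138
 tray contour@32 (array([498.7, 219.9]), 85.7, 55.0, -2.7)
 red [206 206   6   6  30] z 0.022609028181130145 @6 [0.55456047 0.22018059] @20 [0.55275503 0.21864514]
   min/max@6 [0.54890419 0.21408391] [0.56204626 0.22696222]
 red [183 230  11   5  21] z 0.006752021571578144 @6 [0.49651185 0.27723451] @20 [0.49550155 0.27491754]
   min/max@6 [0.49116938 0.2600056 ] [0.50135601 0.28550668]
 coaster (503.7991943359375, 222.5484161376953) 153.83238220214844 2142
scene dish z pct [0.01876045 0.02703682 0.04248689 0.04438849] 1100
 contour@42 (array([ 488.8, -223.2]), 88.0, 47.5, 25.4)
 cloud rim (array([ 496.7, -220. ]), 71.8, 42.0, 25.8) 289
 tray z [0.00417379 0.01217781 0.03217999]
 tray cloud rim (array([498.7, 218.9]), 90.0, 61.2, -3.3) 271
 tray contour@32 (array([495. , 210.6]), 96.8, 72.4, -1.8)
 red [203 186   6   6  23] z 0.0240571348629729 @6 [0.56574958 0.227976  ] @20 [0.5579902  0.21824873]
   min/max@6 [0.55883496 0.22175628] [0.57335093 0.23482313]
 red [170 194   6   8  20] z 0.008998676706208054 @6 [0.49403805 0.27772351] @20 [0.48765447 0.26704182]
   min/max@6 [0.48107449 0.26907501] [0.50136906 0.286286  ]
 coaster (518.1707763671875, 220.96408081054688) 173.5390167236328 1775
high 0.1 [ 0.5161303  -0.51264197  0.10008211] [ 0.77636598 -0.24929814  0.12428899]
[[ 600. -479.]
 [ 597. -283.]
 [ 341. -392.]] 0.12299784173589885
```

Request:
drive_tool(
  rows=[
    [1, -10, -12, 0, 0, 0, 0],
    [1, -20, -24, 0, 0, 0, 0],
    [1, -24, -28, 0, 0, 0, 0],
    [1, -24, -28, 0, 0, 0, 0],
    [1, -24, -28, 0, 0, 0, 0],
    [1, -24, -28, 0, 0, 0, 0],
    [1, -24, -28, 0, 0, 0, 0],
    [1, -24, -28, 0, 0, 0, 0],
  ],
)

```text
t: 0.82
eef_pos: [0.3166, 0.3257, 0.4045]
tcp_rot: [-0.0, 0.187, 0.982, -0.0]
force: [0.8, -0.8, -0.5]
grip_width: 0.999
gripper_force: 0.0
```

Request:
drive_tool(
  rows=[
    [1, -24, -28, 0, 0, 0, 0],
    [1, -24, -28, 0, 0, 0, 0],
    [1, -24, -28, 0, 0, 0, 0],
    [1, -24, -28, 0, 0, 0, 0],
    [1, -24, -28, 0, 0, 0, 0],
    [1, -24, -28, 0, 0, 0, 0],
    [1, -24, -28, 0, 0, 0, 0],
    [1, -24, -28, 0, 0, 0, 0],
  ],
)

```text
t: 1.48
eef_pos: [0.4127, 0.0467, 0.4047]
tcp_rot: [0.0, 0.187, 0.982, 0.0]
force: [0.8, 0.0, -0.7]
grip_width: 1.0
gripper_force: 0.0
```

Request:
drive_tool(
  rows=[
    [1, -24, -28, 0, 0, 0, 0],
    [1, -24, -28, 0, 0, 0, 0],
    [1, -24, -28, 0, 0, 0, 0],
    [1, -24, -28, 0, 0, 0, 0],
    [1, -24, -28, 0, 0, 0, 0],
    [1, -24, -28, 0, 0, 0, 0],
    [1, -24, -28, 0, 0, 0, 0],
    [1, -15, -20, 0, 0, 0, 0],
  ],
)

```text
t: 2.15
eef_pos: [0.5042, -0.2227, 0.4043]
tcp_rot: [0.0, 0.188, 0.982, -0.0]
force: [1.0, -0.1, -0.1]
grip_width: 0.997
gripper_force: 0.0
```

Request:
drive_tool(
  rows=[
    [0.8, 0, 0, 10, 0, 0, -0.1],
    [0.8, 0, 0, 10, 0, 0, -0.1],
    [0.8, 0, 0, 10, 0, 0, -0.1],
    [0.8, 0, 0, 10, 0, 0, -0.1],
    [0.8, 0, 0, 10, 0, 0, -0.1],
    [0.8, 0, 0, 10, 0, 0, -0.1],
    [0.8, 0, 0, 10, 0, 0, -0.1],
    [0.8, 0, 0, 5, 0, 0, -0.1],
  ],
)

```text
t: 2.82
eef_pos: [0.5028, -0.2193, 0.328]
tcp_rot: [-0.001, -0.212, 0.977, 0.001]
force: [0.2, -0.0, -0.0]
grip_width: 0.8
gripper_force: 0.0
```

```bash
cat > w.py <<'E'
from h import *
from scipy.spatial.transform import Rotation as Ro
def pose():
    s=robot.sense();q=s['tcp_rot'];return s,Ro.from_quat(q[[1,2,3,0]]).as_matrix()
def tell():
    s,R=pose();print('t',round(s['t'],2),'pos',s['eef_pos'].round(4),'yaw_y',np.degrees(np.arctan2(R[1,1],R[0,1])).round(2),'z',R[:,2].round(4),'j',s['joint_positions'].round(2),'F',s['force'].round(1),'g',round(s['grip_width'],3),round(s['gripper_force'],1))
    return s,R
def togo(s,R,target): # shift in tool mm
    print('go tool mm',(R.T@(np.array(target)-s['eef_pos'])*1000).round(1))
def wrist(tag):
    C=cam('wrist');im,d=robot.get_image('wrist');save(tag+'.png',im);np.savez('pics/%s.npz'%tag,im=im,d=d)
    return C,im,d,cloud('wrist',d,C)
E
python3 - <<'E'
from w import *
from m import rect
s,R=tell();C,im,d,P=wrist('w1')
hsv=cv2.cvtColor(im,cv2.COLOR_RGB2HSV);H,S,V=cv2.split(hsv)
m=(d>0)&(S<70)&(V>120)&(np.hypot(P[...,0]-.4965,P[...,1]+.219)<.05)&(P[...,2]>.036)&(P[...,2]<.05)
print('rim',rect(P[m]),m.sum(),np.percentile(P[m][:,2],[5,50,95]))
q=P[m][:,:2];a=np.radians(25.4);u=(q-[.4965,-.219])@np.array([[np.cos(a),-np.sin(a)],[np.sin(a),np.cos(a)]]);print(np.percentile(u,[1,99],axis=0))
# obstacles near
D=np.hypot(P[...,0]-.4965,P[...,1]+.219)
o=(d>0)&(P[...,2]>.055)&(P[...,2]<.125)&(D<.2)&(D>.05)
q=P[o];u=(q[:,:2]-[.4965,-.219])@np.array([[np.cos(a),-np.sin(a)],[np.sin(a),np.cos(a)]])
print('obst in dish frame (mm)',o.sum());
for lo in range(-100,121,20):
    k=(u[:,0]*1000>lo)&(u[:,0]*1000<lo+20)
    if k.sum():print(lo,(u[k,1]*1000).min().round(),(u[k,1]*1000).max().round(),q[k,2].max().round(3))
E
```

```text
t 2.82 pos [ 0.5028 -0.2193  0.328 ] yaw_y 114.52 z [-0.0025  0.0014 -1.    ] j [-0.53  0.2  -0.3   1.08 -0.   -0.96] F [ 0.2 -0.  -0. ] g 0.8 0.0
rim (array([ 498. , -221.3]), 69.9, 41.7, 24.9) 810 [0.03649011 0.04109075 0.04247857]
[[-0.03425253 -0.02327575]
 [ 0.03498649  0.01772796]]
obst in dish frame (mm) 14450
-40 -198.0 -110.0 0.12
-20 -200.0 -108.0 0.12
0 -200.0 -107.0 0.12
20 -199.0 -106.0 0.12
40 -195.0 -105.0 0.12
60 -190.0 -105.0 0.119
80 -183.0 -169.0 0.119
100 -155.0 -103.0 0.12
120 -139.0 -102.0 0.119
```

View pics/w1.png

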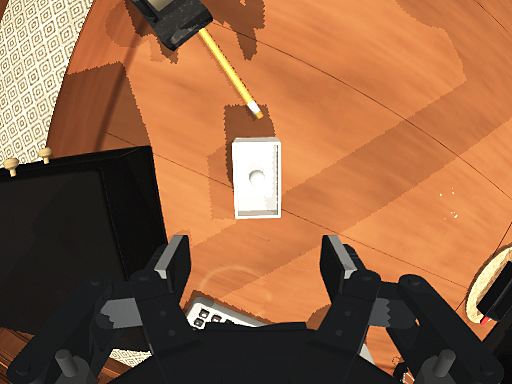

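The wrist view shows the dish at columns 233-281, rows 138-217, with the ball at (257,178). The box is 105 mm to its side, so it is clear of the gripper.

Request:
drive_tool(
  rows=[
    [0.8, 2.5, 0, 10, 0, 0, -0.007],
    [0.8, 2.5, 0, 15, 0, 0, 0],
    [0.8, 0, 0, 15, 0, 0, 0],
    [0.8, 0, 0, 15, 0, 0, 0],
    [0.8, 0, 0, 15, 0, 0, 0],
    [0.8, 0, 0, 8, 0, 0, 0],
    [0.8, 0, 0, 0, 0, 0, 0],
    [0.8, 0, 0, 0, 0, 0, 0],
  ],
)

```text
t: 3.53
eef_pos: [0.4988, -0.2217, 0.2514]
tcp_rot: [-0.0, -0.213, 0.977, 0.0]
force: [-0.5, -0.3, 1.2]
grip_width: 0.801
gripper_force: 0.0
```

```bash
cat > dish.py <<'E'
from w import *
from m import rect
s,R=tell();C,im,d,P=wrist('w2')
T=(P-s['eef_pos'])@R*1000  # tool frame mm
hsv=cv2.cvtColor(im,cv2.COLOR_RGB2HSV);H,S,V=cv2.split(hsv)
m=(d>0)&(S<70)&(V>100)&(np.hypot(P[...,0]-.4975,P[...,1]+.220)<.05)&(P[...,2]>.037)&(P[...,2]<.05)
print('rim',rect(P[m]),m.sum(),np.percentile(P[m][:,2],[5,50,95]),'tool',rect(T[m]/1000))
f=(d>0)&(T[...,2]>120)&(T[...,2]<185)&(abs(T[...,0])<30)&(abs(T[...,1])<70)
for sg in(1,-1):
    q=T[f&(T[...,1]*sg>0)&(T[...,2]<P[...,2].max()*1e4)];q=q[q[:,2]<180]
    if len(q):print('finger',sg,len(q),'x',np.percentile(q[:,0],[2,98]).round(1),'y',np.percentile(abs(q[:,1]),[0,2,50,98]).round(1),'z',np.percentile(q[:,2],[2,50,98,100]).round(1))
E
python3 dish.py
```

```text
t 3.53 pos [ 0.4988 -0.2217  0.2514] yaw_y 114.59 z [-8.e-04  5.e-04 -1.e+00] j [-0.54  0.27 -0.39  0.92 -0.   -0.97] F [-0.5 -0.3  1.2] g 0.801 0.0
rim (array([ 497.9, -220.8]), 70.9, 42.0, 26.1) 1494 [0.03743423 0.04125604 0.04248774] tool (array([0.3, 1. ]), 70.9, 42.0, -1.5)
finger 1 2097 x [-10.2  12.5] y [32.2 32.4 34.1 52.9] z [120.4 139.6 163.4 166.8]
finger -1 2078 x [-10.3  12.5] y [34.8 35.2 36.9 55.6] z [120.3 139.8 163.4 166.1]
```

Request:
drive_tool(
  rows=[
    [0.8, -0.8, 1.3, 6, 0, 0, -0.017],
    [0.8, 0, 1, 8, 0, 0, 0],
    [0.8, 0, 0, 8, 0, 0, 0],
    [0.8, 0, 0, 8, 0, 0, 0],
    [0.8, 0, 0, 8, 0, 0, 0],
    [0.75, 0, 0, 8, 0, 0, 0],
    [0.65, 0, 0, 4, 0, 0, 0],
    [0.6, 0, 0, 2, 0, 0, 0],
  ],
  squeeze=35,
)

```text
t: 4.25
eef_pos: [0.4982, -0.2191, 0.1984]
tcp_rot: [-0.001, -0.222, 0.975, 0.001]
force: [-0.0, -0.2, -0.4]
grip_width: 0.601
gripper_force: 0.0
```

Request:
drive_tool(
  rows=[
    [0.58, 0, 0, 0, 0, 0, 0],
    [0.56, 0, 0, 0, 0, 0, 0],
    [0.55, 0, 0, 0, 0, 0, 0],
    [0.54, 0, 0, 0, 0, 0, 0],
    [0.53, 0, 0, 0, 0, 0, 0],
    [0.52, 0, 0, 0, 0, 0, 0],
    [0.51, 0, 0, 0, 0, 0, 0],
    [0.5, 0, 0, 0, 0, 0, 0],
  ],
)

```text
t: 4.92
eef_pos: [0.4987, -0.2193, 0.1998]
tcp_rot: [0.0, -0.222, 0.975, -0.0]
force: [1.3, 0.0, 0.3]
grip_width: 0.501
gripper_force: 0.0
```

Request:
drive_tool(
  rows=[
    [0.49, 0, 0, 0, 0, 0, 0],
    [0.48, 0, 0, 0, 0, 0, 0],
    [0.47, 0, 0, 0, 0, 0, 0],
    [0.46, 0, 0, 0, 0, 0, 0],
    [0.44, 0, 0, 0, 0, 0, 0],
    [0.4, 0, 0, 0, 0, 0, 0],
    [0.4, 0, 0, 0, 0, 0, 0],
    [0.4, 0, 0, 0, 0, 0, 0],
  ],
)

```text
t: 5.58
eef_pos: [0.4988, -0.2194, 0.2]
tcp_rot: [0.0, -0.222, 0.975, -0.0]
force: [-0.9, 0.9, 5.0]
grip_width: 0.483
gripper_force: 36.0
```

Run:
```python
from w import *
tell();wrist('w3')
```

```text
t 5.58 pos [ 0.4988 -0.2194  0.2   ] yaw_y 115.62 z [ 3.e-04 -2.e-04 -1.e+00] j [-0.53  0.33 -0.43  0.81  0.   -0.98] F [-0.9  0.9  5. ] g 0.483 36.0
```

View pics/w3.png

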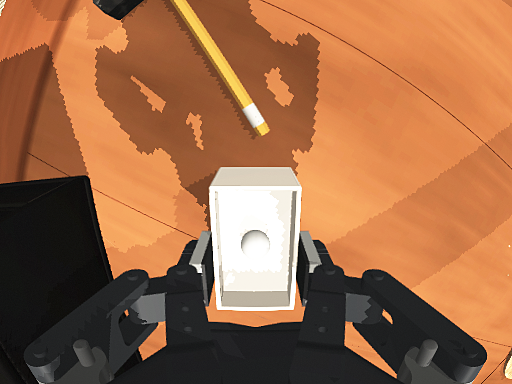

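The dish is gripped across its width with the ball centred at (256,242). Next I lift gently while turning it parallel to the tray.

Request:
drive_tool(
  rows=[
    [0.4, 0, 0, -1, 0, 0, 0],
    [0.4, 0, 0, -3, 0, 0, 0],
    [0.4, 0, 0, -5, 0, 0, 0],
    [0.4, 0, 0, -7, 0, 0, 0.01],
    [0.4, 0, 0, -8, 0, 0, 0.02],
    [0.4, 0, 0, -8, 0, 0, 0.03],
    [0.4, 0, 0, -8, 0, 0, 0.04],
    [0.4, 0, 0, -8, 0, 0, 0.05],
  ],
)

```text
t: 6.3
eef_pos: [0.4989, -0.2194, 0.2489]
tcp_rot: [0.0, -0.147, 0.989, -0.0]
force: [-1.4, 0.4, 0.2]
grip_width: 0.482
gripper_force: 35.5
```

Request:
drive_tool(
  rows=[
    [0.4, 0, 0, -8, 0, 0, 0.05],
    [0.4, 0, 0, -8, 0, 0, 0.05],
    [0.4, 0, 0, -7, 0, 0, 0.05],
    [0.4, 0, 0, -5, 0, 0, 0.05],
    [0.4, 0, 0, -3, 0, 0, 0.05],
    [0.4, 0, 0, -1, 0, 0, 0.04],
    [0.4, 0, 0, 0, 0, 0, 0.03],
    [0.4, 0, 0, 0, 0, 0, 0.02],
  ],
)

```text
t: 6.97
eef_pos: [0.4989, -0.2194, 0.2807]
tcp_rot: [0.001, 0.022, 1.0, -0.0]
force: [0.1, -0.4, -0.5]
grip_width: 0.484
gripper_force: 35.5
```

```bash
cat > held.py <<'E'
import sys
from w import *
from m import rect
s,R=tell();C,im,d,P=wrist(sys.argv[1])
T=(P-s['eef_pos'])@R*1000
H,S,V=cv2.split(cv2.cvtColor(im,cv2.COLOR_RGB2HSV))
w=(d>0)&(S<70)&(V>100)&(abs(T[...,0])<45)&(abs(T[...,1])<28)&(T[...,2]>145)&(T[...,2]<190)
z0=np.percentile(T[w][:,2],5);m=w&(T[...,2]<z0+4);print('rim z',z0.round(1),'tool rect',rect(T[m]/1000),m.sum())
b=(d>0)&(abs(T[...,0])<25)&(abs(T[...,1])<17)&(T[...,2]<T[w][:,2].max()+5)
top=T[w&(abs(T[...,0])<30)&(abs(T[...,1])<17)&(T[...,2]>z0+3)];k=top[top[:,2]<np.percentile(top[:,2],4)];print('ball top approx tool',k.mean(0).round(1))
t=(d>0)&(V<75)&(P[...,2]>.025)&(P[...,2]<.040)&(np.hypot(P[...,0]-.4988,P[...,1]-.2195)<.07)
if t.sum()>50: print('tray rim world',rect(P[t]),t.sum(),'tool',rect(T[t]/1000),np.percentile(P[t][:,2],[5,50,95]))
E
python3 held.py w4
```

```text
t 6.97 pos [ 0.4989 -0.2194  0.2807] yaw_y 87.43 z [ 1.1e-03 -7.0e-04 -1.0e+00] j [-0.53  0.23 -0.36  0.98 -0.   -0.49] F [ 0.1 -0.4 -0.5] g 0.484 35.5
rim z 157.9 tool rect (array([1., 0.]), 70.7, 55.8, -0.0) 2716
ball top approx tool [  1.6  -1.  162.9]
```

Request:
drive_tool(
  rows=[
    [0.4, 0.1, 2, 0, 0, 0, 0],
    [0.4, 0.2, 4, 0, 0, 0, 0],
    [0.4, 0.3, 6, 0, 0, 0, 0],
    [0.4, 0.4, 8, 0, 0, 0, 0],
    [0.4, 0.5, 10, 0, 0, 0, 0],
    [0.4, 0.6, 12, 0, 0, 0, 0],
    [0.4, 0.7, 14, 0, 0, 0, 0],
    [0.4, 0.8, 16, 0, 0, 0, 0],
  ],
)

```text
t: 7.68
eef_pos: [0.498, -0.1458, 0.2797]
tcp_rot: [-0.0, 0.021, 1.0, 0.0]
force: [0.9, -0.2, -0.1]
grip_width: 0.482
gripper_force: 35.5
```

Request:
drive_tool(
  rows=[
    [0.4, 0.9, 18, 0, 0, 0, 0],
    [0.4, 1, 20, 0, 0, 0, 0],
    [0.4, 1.1, 22, 0, 0, 0, 0],
    [0.4, 1.2, 24, 0, 0, 0, 0],
    [0.4, 1.2, 24, 0, 0, 0, 0],
    [0.4, 1.1, 22, 0, 0, 0, 0],
    [0.4, 1, 20, 0, 0, 0, 0],
    [0.4, 0.9, 18, 0, 0, 0, 0],
  ],
)

```text
t: 8.35
eef_pos: [0.4962, 0.0234, 0.2797]
tcp_rot: [-0.0, 0.021, 1.0, 0.0]
force: [-0.6, 0.2, -1.4]
grip_width: 0.486
gripper_force: 35.5
```

Request:
drive_tool(
  rows=[
    [0.4, 0.8, 16, 0, 0, 0, 0],
    [0.4, 0.7, 14, 0, 0, 0, 0],
    [0.4, 0.6, 12, 0, 0, 0, 0],
    [0.4, 0.5, 10, 0, 0, 0, 0],
    [0.4, 0.4, 8, 0, 0, 0, 0],
    [0.4, 0.3, 6, 0, 0, 0, 0],
    [0.4, 0.2, 4, 0, 0, 0, 0],
    [0.4, 0.1, 2, 0, 0, 0, 0],
  ],
)

```text
t: 9.02
eef_pos: [0.4965, 0.0934, 0.2797]
tcp_rot: [-0.0, 0.021, 1.0, -0.0]
force: [0.4, -0.0, -0.4]
grip_width: 0.476
gripper_force: 35.5
```

```bash
python3 held.py w5
```

```text
t 9.02 pos [0.4965 0.0934 0.2797] yaw_y 87.56 z [-0.e+00 -1.e-04 -1.e+00] j [ 0.06  0.17 -0.44  0.96 -0.    0.1 ] F [ 0.4 -0.  -0.4] g 0.476 35.5
rim z 157.9 tool rect (array([ 1.1, -0. ]), 70.4, 56.0, 0.2) 2696
ball top approx tool [  1.3  -0.9 162.9]
tray rim world (array([501.1, 219.4]), 91.8, 60.8, -2.8) 1960 tool (array([  0.7, 126.1]), 91.8, 60.8, 0.4) [0.0254248  0.03018616 0.03208844]
```

View pics/w5.png

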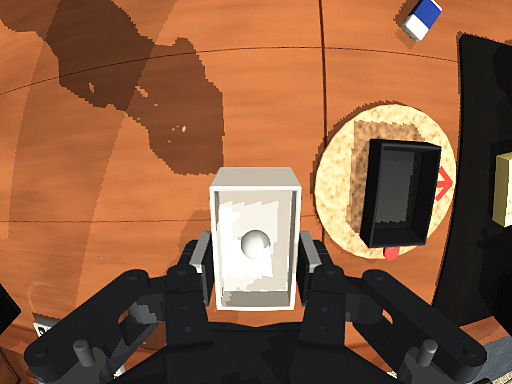

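The wrist view shows the tray at columns 362-440, rows 138-248 and the dish at columns 210-300, with the ball centred. The tray's measured size matches (91.8 x 60.8 mm).

Request:
drive_tool(
  rows=[
    [0.4, 0, 2, 0, 0, 0, 0],
    [0.4, 0, 4, 0, 0, 0, 0],
    [0.4, -0.1, 6, 0, 0, 0, 0.002],
    [0.4, -0.1, 8, 0, 0, 0, 0.002],
    [0.4, -0.1, 10, 0, 0, 0, 0],
    [0.4, -0.1, 12, 0, 0, 0, 0],
    [0.4, 0, 14, 0, 0, 0, 0],
    [0.4, 0, 15.2, 0, 0, 0, 0],
  ],
)

```text
t: 9.73
eef_pos: [0.5001, 0.1655, 0.2797]
tcp_rot: [0.0, 0.023, 1.0, 0.0]
force: [0.4, -0.2, 0.2]
grip_width: 0.483
gripper_force: 35.5
```

Request:
drive_tool(
  rows=[
    [0.4, 0, 14, 0, 0, 0, 0],
    [0.4, 0, 12, 0, 0, 0, 0],
    [0.4, 0, 10, 0, 0, 0, 0],
    [0.4, 0, 8, 0, 0, 0, 0],
    [0.4, 0, 6, 0, 0, 0, 0],
    [0.4, 0, 4, 0, 0, 0, 0],
    [0.4, 0, 2, 0, 0, 0, 0],
    [0.4, 0, 0, 0, 0, 0, 0],
  ],
)

```text
t: 10.4
eef_pos: [0.5028, 0.2202, 0.2797]
tcp_rot: [-0.0, 0.023, 1.0, -0.0]
force: [-0.3, 0.2, -1.1]
grip_width: 0.481
gripper_force: 35.5
```

Request:
drive_tool(
  rows=[
    [0.4, 0, 0, 1, 0, 0, 0],
    [0.4, 0, 0, 3, 0, 0, 0],
    [0.4, 0, 0, 5, 0, 0, 0],
    [0.4, 0, 0, 7, 0, 0, 0],
    [0.4, 0, 0, 7, 0, 0, 0],
    [0.4, 0, 0, 5, 0, 0, 0],
    [0.4, 0, 0, 3, 0, 0, 0],
    [0.4, 0, 0, 1, 0, 0, 0],
  ],
)

```text
t: 11.07
eef_pos: [0.5023, 0.2199, 0.2466]
tcp_rot: [-0.001, 0.023, 1.0, -0.0]
force: [-1.1, 0.8, -0.2]
grip_width: 0.484
gripper_force: 35.5
```

```bash
cat > coast.py <<'E'
from w import *
import sys
# coaster from w5 (pose at w5 known): use stored calibration via current? -> camera rigid to tool
s,R=tell()
z=np.load('pics/w5.npz');im=z['im'];d=z['d']
c,Rc,tc=cam('wrist'); o=-Rc.T@tc
off=R.T@(o-s['eef_pos']);Rct=Rc@R
q=np.radians(87.56);y=np.array([np.cos(q),np.sin(q),0]);zz=np.array([0,0,-1.]);x=np.cross(y,zz);R5=np.stack([x,y,zz],1);p5=np.array([.4965,.0934,.2797])
Rn=Rct@R5.T;tn=-Rn@(p5+R5@off);C=(c,Rn,tn);P=cloud('wrist',d,C)
H,S,V=cv2.split(cv2.cvtColor(im,cv2.COLOR_RGB2HSV))
t=(d>0)&(V<75)&(P[...,2]>.025)&(P[...,2]<.040)&(np.hypot(P[...,0]-.4988,P[...,1]-.2195)<.07)
print('tray',P[t].mean(0))
k=(d>0)&(P[...,2]>.0035)&(P[...,2]<.010)&(np.hypot(P[...,0]-.5,P[...,1]-.22)<.09)&(H>8)&(H<30)&(V>60)
hull=cv2.convexHull((P[k][:,:2]*1000).astype(np.float32))[:,0]
A=np.c_[2*hull,np.ones(len(hull))];g=np.linalg.lstsq(A,(hull**2).sum(1),rcond=None)[0];print('coaster',g[:2],'r',np.sqrt(g[2]+g[0]**2+g[1]**2),k.sum())
r=((H<6)|(H>174))&(S>150)&(V>120)&(np.hypot(P[...,0]-.5,P[...,1]-.22)<.09)&(d>0)
a=r&(P[...,1]>.25)&(P[...,2]<.012);b=r&(P[...,0]>.535)
for n,m in(('arrow',a),('tab',b)):
    Q=P[m]*1000;print(n,m.sum(),'mean',Q.mean(0).round(1),'far',(Q[Q[:,1].argmax()] if n=='arrow' else Q[Q[:,0].argmax()]).round(1))
    if n=='arrow':
        for f in range(250,292,4):
            h=Q[(Q[:,1]>=f)&(Q[:,1]<f+4)]
            if len(h):print(f,h[:,0].min().round(1),h[:,0].max().round(1))
im2,_=robot.get_image('scene');save('s1.png',cv2.resize(im2[140:270,100:300],(800,520),interpolation=cv2.INTER_CUBIC))
E
python3 held.py w6; python3 coast.py
```

```text
t 11.07 pos [0.5023 0.2199 0.2466] yaw_y 87.31 z [-1.8e-03 -6.0e-04 -1.0e+00] j [ 0.29  0.28 -0.39  0.91 -0.    0.34] F [-1.1  0.8 -0.2] g 0.484 35.5
rim z 157.9 tool rect (array([ 1.1, -0.8]), 70.6, 54.1, 0.1) 2602
ball top approx tool [  1.4  -0.8 163. ]
tray rim world (array([482.5, 220.9]), 59.6, 54.0, 87.3) 1184 tool (array([19.4,  0.2]), 59.6, 54.0, -90.0) [0.02571457 0.03103181 0.0324867 ]
t 11.12 pos [0.5024 0.22   0.2469] yaw_y 87.31 z [-1.4e-03 -4.0e-04 -1.0e+00] j [ 0.29  0.28 -0.39  0.91  0.    0.34] F [-0.6 -0.6 -0.8] g 0.478 35.5
tray [0.50146438 0.21892508 0.02947489]
coaster [498.83139847 218.18717253] r 74.69352249555352 9492
arrow 242 mean [497.9 277.    5.9] far [497.  288.5   5.4]
266 483.2 511.3
270 480.4 514.9
274 483.5 512.9
278 488.7 509.4
282 490.7 503.7
286 494.7 500.4
tab 166 mean [558.7 217.   21.8] far [580.8 229.3  -0.9]
```

View pics/w6.png

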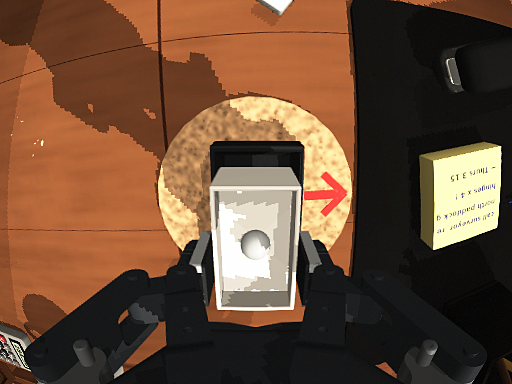

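The dish is over the tray: tray columns 210-304, dish columns 210-300, and the arrow tip is at (350,190). The tray is offset by about +1 mm in tool y. I descend into it now.

Request:
drive_tool(
  rows=[
    [0.4, -0.3, 0.5, 1, 0, 0, 0],
    [0.4, -0.3, 0.5, 3, 0, 0, 0],
    [0.4, 0, 0, 5, 0, 0, 0],
    [0.4, 0, 0, 6, 0, 0, 0],
    [0.4, 0, 0, 6, 0, 0, 0],
    [0.4, 0, 0, 5, 0, 0, 0],
    [0.4, 0, 0, 3, 0, 0, 0],
    [0.4, 0, 0, 1, 0, 0, 0],
  ],
)

```text
t: 11.83
eef_pos: [0.5029, 0.2209, 0.2167]
tcp_rot: [-0.001, 0.023, 1.0, -0.0]
force: [0.0, -0.4, -0.7]
grip_width: 0.48
gripper_force: 35.5
```

Request:
drive_tool(
  rows=[
    [0.4, 0, 0, 1, 0, 0, 0],
    [0.4, 0, 0, 1, 0, 0, 0],
    [0.4, 0, 0, 1, 0, 0, 0],
    [0.4, 0, 0, 1, 0, 0, 0],
    [0.4, 0, 0, 1, 0, 0, 0],
    [0.4, 0, 0, 0.5, 0, 0, 0],
    [0.4, 0, 0, 0, 0, 0, 0],
    [0.4, 0, 0, 0, 0, 0, 0],
  ],
)

```text
t: 12.5
eef_pos: [0.5034, 0.2211, 0.2122]
tcp_rot: [0.0, 0.023, 1.0, 0.0]
force: [0.6, -0.3, -1.2]
grip_width: 0.482
gripper_force: 35.5
```

```bash
python3 held.py w7
```

```text
t 12.5 pos [0.5034 0.2211 0.2122] yaw_y 87.32 z [ 1.e-04  0.e+00 -1.e+00] j [ 0.3   0.32 -0.41  0.84 -0.    0.34] F [ 0.6 -0.3 -1.2] g 0.482 35.5
rim z 157.9 tool rect (array([ 0.9, -0.9]), 70.9, 54.1, -0.0) 2618
ball top approx tool [  1.5  -0.8 162.9]
tray rim world (array([501.1, 219.8]), 91.9, 59.6, -2.8) 2515 tool (array([ 2.3, -1.3]), 91.9, 59.6, 0.1) [0.02574673 0.03085026 0.03232636]
```

Request:
drive_tool(
  rows=[
    [0.4, 0.5, 0, 0, 0, 0, 0],
    [0.4, 0.5, 0, 0.5, 0, 0, 0],
    [0.4, 0, 0, 0.5, 0, 0, 0],
    [0.4, 0, 0, 0.5, 0, 0, 0],
    [0.4, 0, 0, 0.5, 0, 0, 0],
    [0.4, 0, 0, 0.3, 0, 0, 0],
    [0.4, 0, 0, 0, 0, 0, 0],
    [0.4, 0, 0, 0, 0, 0, 0],
  ],
)

```text
t: 13.22
eef_pos: [0.5024, 0.2211, 0.21]
tcp_rot: [-0.0, 0.023, 1.0, -0.0]
force: [-1.5, -0.4, 0.6]
grip_width: 0.481
gripper_force: 35.6
```

Request:
drive_tool(
  rows=[
    [0.4, 0, 0, 0.3, 0, 0, 0],
    [0.4, 0, 0, 0.3, 0, 0, 0],
    [0.4, 0, 0, 0.2, 0, 0, 0],
    [0.4, 0, 0, 0, 0, 0, 0],
    [0.4, 0, 0, 0, 0, 0, 0],
    [0.4, 0, 0, 0, 0, 0, 0],
    [0.4, 0, 0, 0, 0, 0, 0],
    [0.4, 0, 0, 0, 0, 0, 0],
  ],
)

```text
t: 13.88
eef_pos: [0.5024, 0.2211, 0.21]
tcp_rot: [0.0, 0.023, 1.0, -0.0]
force: [-3.2, -0.8, 6.3]
grip_width: 0.486
gripper_force: 36.4
```

Request:
drive_tool(
  rows=[
    [0.46, 0, 0, 0, 0, 0, 0],
    [0.47, 0, 0, 0, 0, 0, 0],
    [0.48, 0, 0, 0, 0, 0, 0],
    [0.485, 0, 0, 0, 0, 0, 0],
    [0.49, 0, 0, 0, 0, 0, 0],
    [0.495, 0, 0, 0, 0, 0, 0],
    [0.5, 0, 0, 0, 0, 0, 0],
    [0.51, 0, 0, 0, 0, 0, 0],
  ],
  squeeze=20,
)

```text
t: 14.55
eef_pos: [0.5025, 0.2211, 0.2089]
tcp_rot: [0.0, 0.023, 1.0, 0.0]
force: [-0.1, -0.4, 0.7]
grip_width: 0.507
gripper_force: 0.0
```

Request:
drive_tool(
  rows=[
    [0.53, 0, 0, 0, 0, 0, 0],
    [0.56, 0, 0, 0, 0, 0, 0],
    [0.6, 0, 0, 0, 0, 0, 0],
    [0.65, 0, 0, 0, 0, 0, 0],
    [0.75, 0, 0, 0, 0, 0, 0],
    [0.85, 0, 0, 0, 0, 0, 0],
    [0.95, 0, 0, 0, 0, 0, 0],
    [0.95, 0, 0, 0, 0, 0, 0],
  ],
)

```text
t: 15.22
eef_pos: [0.5024, 0.2211, 0.2091]
tcp_rot: [0.0, 0.023, 1.0, 0.0]
force: [-0.6, 0.0, -0.2]
grip_width: 0.951
gripper_force: 0.0
```

```bash
cat > after.py <<'E'
import sys
from w import *
from m import rect
s,R=tell();C,im,d,P=wrist(sys.argv[1])
T=(P-s['eef_pos'])@R*1000
H,S,V=cv2.split(cv2.cvtColor(im,cv2.COLOR_RGB2HSV))
nr=np.hypot(P[...,0]-.501,P[...,1]-.22)
w=(d>0)&(S<70)&(V>100)&(nr<.05)&(P[...,2]>.03)&(P[...,2]<.058)&(abs(T[...,1])<28)
zt=np.percentile(P[w][:,2],98);m=w&(P[...,2]>zt-.005);print('dish rim z',np.percentile(P[m][:,2],[50,98]).round(4),rect(T[m]/1000))
for n,h in(('x-',T[...,0]<-25),('x+',T[...,0]>25)):print(n,np.percentile(P[m&h][:,2],90).round(4) if (m&h).any() else None)
k=(d>0)&(V<75)&(P[...,2]>.025)&(P[...,2]<.036)&(nr<.06);print('tray',rect(T[k]/1000),'world',rect(P[k]))
f=(d>0)&(T[...,2]>140)&(T[...,2]<P[...,2]*0+172)&(abs(T[...,0])<20)&(abs(T[...,1])>25)&(abs(T[...,1])<70)&(P[...,2]>.036)
for sg in(1,-1):
    q=T[f&(T[...,1]*sg>0)]
    if len(q):print('finger',sg,len(q),'x',np.percentile(q[:,0],[2,98]).round(1),'y',np.percentile(abs(q[:,1]),[0,2]).round(1),'z',np.percentile(q[:,2],[98,100]).round(1))
E
python3 after.py w8
```

```text
t 15.22 pos [0.5024 0.2211 0.2091] yaw_y 87.32 z [ 0.  0. -1.] j [ 0.3   0.32 -0.42  0.83 -0.    0.34] F [-0.6  0.  -0.2] g 0.951 0.0
dish rim z [0.0513 0.0527] (array([ 1.1, -0.9]), 70.1, 42.1, 0.2)
x- 0.052
x+ 0.0521
tray (array([ 1.2, -1.2]), 92.2, 59.7, 0.1) world (array([501.1, 220. ]), 92.2, 59.7, -2.8)
finger 1 929 x [-11.5  10.1] y [39.  39.2] z [161.  162.9]
finger -1 922 x [-11.3  10.2] y [40.7 41.1] z [160.9 162.6]
```

View pics/w8.png

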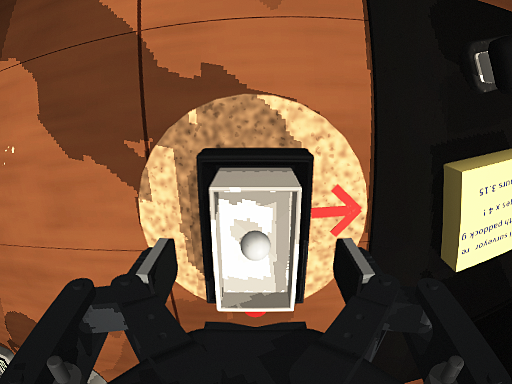

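The dish is nested flat, with its rim at 52 mm at both ends and the ball centred at (256,245). The fingers straddle the tray, so I go down to grasp it.

Request:
drive_tool(
  rows=[
    [0.95, 0.5, 0, 3, 0, 0, 0],
    [0.95, 0.5, 0, 5, 0, 0, 0],
    [0.95, 0, 0, 5, 0, 0, 0],
    [0.95, 0, 0, 5, 0, 0, 0],
    [0.95, 0, 0, 4, 0, 0, 0],
    [0.92, 0, 0, 3, 0, 0, 0],
    [0.88, 0, 0, 2, 0, 0, 0],
    [0.84, 0, 0, 1, 0, 0, 0],
  ],
  squeeze=20,
)

```text
t: 15.93
eef_pos: [0.5013, 0.2211, 0.1806]
tcp_rot: [-0.0, 0.023, 1.0, -0.0]
force: [0.5, 0.3, -0.9]
grip_width: 0.839
gripper_force: 0.0
```

Request:
drive_tool(
  rows=[
    [0.8, 0, 0, 0, 0, 0, 0],
    [0.78, 0, 0, 0, 0, 0, 0],
    [0.76, 0, 0, 0, 0, 0, 0],
    [0.74, 0, 0, 0, 0, 0, 0],
    [0.73, 0, 0, 0, 0, 0, 0],
    [0.72, 0, 0, 0, 0, 0, 0],
    [0.715, 0, 0, 0, 0, 0, 0],
    [0.71, 0, 0, 0, 0, 0, 0],
  ],
)

```text
t: 16.6
eef_pos: [0.5014, 0.2212, 0.1812]
tcp_rot: [0.0, 0.023, 1.0, 0.0]
force: [0.6, 0.5, 0.0]
grip_width: 0.708
gripper_force: 0.0
```

Request:
drive_tool(
  rows=[
    [0.705, 0, 0, 0, 0, 0, 0],
    [0.7, 0, 0, 0, 0, 0, 0],
    [0.695, 0, 0, 0, 0, 0, 0],
    [0.69, 0, 0, 0, 0, 0, 0],
    [0.68, 0, 0, 0, 0, 0, 0],
    [0.67, 0, 0, 0, 0, 0, 0],
    [0.66, 0, 0, 0, 0, 0, 0],
    [0.65, 0, 0, 0, 0, 0, 0],
  ],
)

```text
t: 17.27
eef_pos: [0.5014, 0.2212, 0.1813]
tcp_rot: [0.0, 0.023, 1.0, -0.0]
force: [-0.2, -0.9, 3.2]
grip_width: 0.698
gripper_force: 21.8
```

Request:
drive_tool(
  rows=[
    [0.63, 0, 0, 0, 0, 0, 0],
    [0.6, 0, 0, 0, 0, 0, 0],
    [0.6, 0, 0, 0, 0, 0, 0],
    [0.6, 0, 0, 0, 0, 0, 0],
    [0.6, 0, 0, 0, 0, 0, 0],
    [0.6, 0, 0, 0, 0, 0, 0],
    [0.6, 0, 0, 0, 0, 0, 0],
    [0.6, 0, 0, 0, 0, 0, 0],
  ],
  squeeze=50,
)

```text
t: 17.93
eef_pos: [0.5016, 0.2212, 0.1815]
tcp_rot: [0.0, 0.023, 1.0, 0.0]
force: [-1.0, -0.1, 5.7]
grip_width: 0.69
gripper_force: 55.6
```

```bash
python3 after.py w9
```

```text
t 17.93 pos [0.5016 0.2212 0.1815] yaw_y 87.32 z [ 6.e-04  1.e-04 -1.e+00] j [ 0.3   0.36 -0.44  0.77 -0.    0.34] F [-1.  -0.1  5.7] g 0.69 55.6
dish rim z [0.0513 0.0527] (array([ 7.8, -0.8]), 55.2, 42.2, 0.1)
x- None
x+ 0.0522
tray (array([ 2.8, -1.1]), 87.3, 85.9, -0.4) world (array([498.8, 220.3]), 87.3, 85.9, -2.3)
finger 1 276 x [-11.5  10.2] y [28.1 28.2] z [145.4 145.5]
finger -1 277 x [-11.   10.2] y [29.9 30.1] z [145.4 145.5]
```

Request:
drive_tool(
  rows=[
    [0.6, 0, 0, -1, 0, 0, 0],
    [0.6, 0, 0, -3, 0, 0, 0],
    [0.6, 0, 0, -5, 0, 0, 0],
    [0.6, 0, 0, -7, 0, 0, 0],
    [0.6, 0, 0, -9, 0, 0, 0],
    [0.6, 0, 0, -10, 0, 0, 0],
    [0.6, 0, 0, -10, 0, 0, 0],
    [0.6, 0, 0, -10, 0, 0, 0],
  ],
)

```text
t: 18.65
eef_pos: [0.5016, 0.2212, 0.2376]
tcp_rot: [0.0, 0.023, 1.0, 0.0]
force: [0.5, 0.5, -1.7]
grip_width: 0.692
gripper_force: 54.7
```

Request:
drive_tool(
  rows=[
    [0.6, 0, 0, -10, 0, 0, 0],
    [0.6, 0, 0, -9, 0, 0, 0],
    [0.6, 0, 0, -8, 0, 0, 0],
    [0.6, 0, 0, -7, 0, 0, 0],
    [0.6, 0, 0, -5, 0, 0, 0],
    [0.6, 0, 0, -3, 0, 0, 0],
    [0.6, 0, 0, -2, 0, 0, 0],
    [0.6, 0, 0, -1, 0, 0, 0],
  ],
)

```text
t: 19.32
eef_pos: [0.5013, 0.2211, 0.2811]
tcp_rot: [-0.0, 0.023, 1.0, -0.0]
force: [-0.7, -0.1, -2.2]
grip_width: 0.69
gripper_force: 54.7
```

Request:
drive_tool(
  rows=[
    [0.6, 0, 0, 0, 0, 0, 0],
    [0.6, 0, 0, 0, 0, 0, 0],
    [0.6, 0, 0, 0, 0, 0, 0],
    [0.6, 0, 0, 0, 0, 0, 0],
    [0.6, 0, 0, 0, 0, 0, 0],
    [0.6, 0, 0, 0, 0, 0, 0],
    [0.6, 0, 0, 0, 0, 0, 0],
    [0.6, 0, 0, 0, 0, 0, 0],
  ],
)

```text
t: 19.98
eef_pos: [0.5014, 0.2212, 0.2811]
tcp_rot: [-0.0, 0.023, 1.0, -0.0]
force: [-0.4, 0.8, -2.0]
grip_width: 0.689
gripper_force: 54.7
```

```bash
cat > fin.py <<'E'
import sys
from w import *
from m import rect
s,R=tell();C,im,d,P=wrist(sys.argv[1])
T=(P-s['eef_pos'])@R*1000
H,S,V=cv2.split(cv2.cvtColor(im,cv2.COLOR_RGB2HSV))
w=(d>0)&(S<70)&(V>100)&(abs(T[...,0])<45)&(abs(T[...,1])<24)&(T[...,2]>115)&(T[...,2]<160)
z0=np.percentile(T[w][:,2],3);m=w&(T[...,2]<z0+4);print('dish rim tool',z0.round(1),rect(T[m]/1000))
for n,h in(('x-',T[...,0]<-20),('x+',T[...,0]>20)):print(n,np.percentile(T[m&h][:,2],10).round(1) if (m&h).any() else None)
r=((H<6)|(H>174))&(S>150)&(V>110)&(d>0)
k=r&(P[...,2]<.015)&(np.hypot(P[...,0]-.5,P[...,1]-.22)<.09)
if k.sum()>20:print('arrow world',(P[k].mean(0)*1000).round(1),k.sum())
k=r&(P[...,2]>.05)&(abs(T[...,0])<80)&(abs(T[...,1])<40)
if k.sum()>5:print('tab tool',T[k].mean(0).round(1),k.sum())
k=(d>0)&(P[...,2]>.0035)&(P[...,2]<.010)&(np.hypot(P[...,0]-.5,P[...,1]-.22)<.09)&(H>8)&(H<30)&(V>60)
if k.sum()>500:
    h=cv2.convexHull((P[k][:,:2]*1000).astype(np.float32))[:,0];g=np.linalg.lstsq(np.c_[2*h,np.ones(len(h))],(h**2).sum(1),rcond=None)[0];print('coaster',g[:2].round(1),np.sqrt(g[2]+g[0]**2+g[1]**2).round(1))
E
python3 fin.py w10
```

```text
t 19.98 pos [0.5014 0.2212 0.2811] yaw_y 87.32 z [-1.e-04 -0.e+00 -1.e+00] j [ 0.3   0.24 -0.35  0.98 -0.    0.34] F [-0.4  0.8 -2. ] g 0.689 54.7
dish rim tool 129.5 (array([ 8.2, -0.7]), 54.5, 42.0, 0.1)
x- None
x+ 129.3
arrow world [498.2 283.8   6.1] 86
coaster [498.6 218.4] 74.4
```

View pics/w10.png

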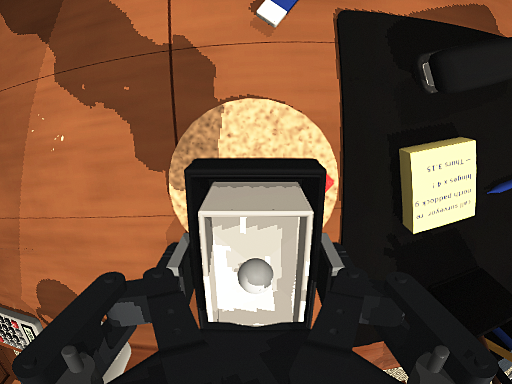

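The tray is lifted level about 10 cm, the dish is nested, and the ball is central at (256,276). Now the quarter turn of about 94°, i.e. -1.64 rad about tool z.

Request:
drive_tool(
  rows=[
    [0.6, 0, 0, 0, 0, 0, -0.01],
    [0.6, 0, 0, 0, 0, 0, -0.02],
    [0.6, 0, 0, 0, 0, 0, -0.03],
    [0.6, 0, 0, 0, 0, 0, -0.04],
    [0.6, 0, 0, 0, 0, 0, -0.05],
    [0.6, 0, 0, 0, 0, 0, -0.06],
    [0.6, 0, 0, 0, 0, 0, -0.06],
    [0.6, 0, 0, 0, 0, 0, -0.06],
  ],
)

```text
t: 20.7
eef_pos: [0.5014, 0.2212, 0.2811]
tcp_rot: [0.0, -0.143, 0.99, 0.0]
force: [1.0, 0.3, -2.0]
grip_width: 0.684
gripper_force: 54.7
```

Request:
drive_tool(
  rows=[
    [0.6, 0, 0, 0, 0, 0, -0.06],
    [0.6, 0, 0, 0, 0, 0, -0.06],
    [0.6, 0, 0, 0, 0, 0, -0.06],
    [0.6, 0, 0, 0, 0, 0, -0.06],
    [0.6, 0, 0, 0, 0, 0, -0.06],
    [0.6, 0, 0, 0, 0, 0, -0.06],
    [0.6, 0, 0, 0, 0, 0, -0.06],
    [0.6, 0, 0, 0, 0, 0, -0.06],
  ],
)

```text
t: 21.37
eef_pos: [0.5014, 0.2212, 0.2811]
tcp_rot: [0.0, -0.374, 0.927, -0.0]
force: [-0.5, 0.5, -1.4]
grip_width: 0.693
gripper_force: 54.7
```

Request:
drive_tool(
  rows=[
    [0.6, 0, 0, 0, 0, 0, -0.06],
    [0.6, 0, 0, 0, 0, 0, -0.06],
    [0.6, 0, 0, 0, 0, 0, -0.06],
    [0.6, 0, 0, 0, 0, 0, -0.06],
    [0.6, 0, 0, 0, 0, 0, -0.06],
    [0.6, 0, 0, 0, 0, 0, -0.06],
    [0.6, 0, 0, 0, 0, 0, -0.06],
    [0.6, 0, 0, 0, 0, 0, -0.06],
  ],
)

```text
t: 22.03
eef_pos: [0.5014, 0.2212, 0.2811]
tcp_rot: [0.0, -0.584, 0.812, -0.0]
force: [-0.4, -0.1, -2.5]
grip_width: 0.686
gripper_force: 54.7
```

Request:
drive_tool(
  rows=[
    [0.6, 0, 0, 0, 0, 0, -0.06],
    [0.6, 0, 0, 0, 0, 0, -0.06],
    [0.6, 0, 0, 0, 0, 0, -0.06],
    [0.6, 0, 0, 0, 0, 0, -0.05],
    [0.6, 0, 0, 0, 0, 0, -0.04],
    [0.6, 0, 0, 0, 0, 0, -0.03],
    [0.6, 0, 0, 0, 0, 0, -0.02],
    [0.6, 0, 0, 0, 0, 0, -0.01],
  ],
)

```text
t: 22.7
eef_pos: [0.5014, 0.2212, 0.2811]
tcp_rot: [-0.0, 0.708, -0.706, 0.0]
force: [0.2, -0.8, -1.7]
grip_width: 0.693
gripper_force: 54.7
```

Request:
drive_tool(
  rows=[
    [0.6, 0, 0, 0, 0, 0, 0],
    [0.6, 0, 0, 0, 0, 0, 0],
    [0.6, 0, 0, 0, 0, 0, 0],
    [0.6, 0, 0, 0, 0, 0, 0],
    [0.6, 0, 0, 0, 0, 0, 0],
    [0.6, 0, 0, 0, 0, 0, 0],
    [0.6, 0, 0, 0, 0, 0, 0],
    [0.6, 0, 0, 0, 0, 0, 0],
  ],
)

```text
t: 23.37
eef_pos: [0.5014, 0.2212, 0.2811]
tcp_rot: [-0.0, 0.708, -0.706, -0.0]
force: [-0.0, -0.6, -1.2]
grip_width: 0.688
gripper_force: 54.7
```

```bash
python3 fin.py w11
python3 - <<'E'
from h import *
im,d=robot.get_image('top');a=cv2.resize(im[180:280,150:270],(480,400),interpolation=cv2.INTER_CUBIC)
b=cv2.imread('pics/w11.png')[...,::-1];b=cv2.resize(b[100:384,130:390],(320,350));o=np.zeros((400,800,3),np.uint8);o[:,:480]=a;o[:350,480:]=b;save('f.png',o)
P=cloud('top',d);H,S,V=cv2.split(cv2.cvtColor(im,cv2.COLOR_RGB2HSV))
r=((H<6)|(H>174))&(S>150)&(V>110)&(np.hypot(P[...,0]-.5,P[...,1]-.22)<.12)
N,L,st,ce=cv2.connectedComponentsWithStats(r.astype(np.uint8))
for i in range(1,N):
    if st[i,4]>3:print('red',st[i],(P[L==i].mean(0)*1000).round(1))
k=(V<75)&(P[...,2]>.115)&(P[...,2]<.14)&(np.hypot(P[...,0]-.5,P[...,1]-.22)<.07);print(k.sum())
E
```

```text
t 23.37 pos [0.5014 0.2212 0.2811] yaw_y -179.87 z [-0.  0. -1.] j [ 0.3   0.24 -0.35  0.98  0.   -1.28] F [-0.  -0.6 -1.2] g 0.688 54.7
dish rim tool 129.6 (array([ 9.8, -1.2]), 55.6, 42.1, -0.1)
x- None
x+ 129.4
coaster [498.9 218.5] 74.7
114
```

View pics/f.png

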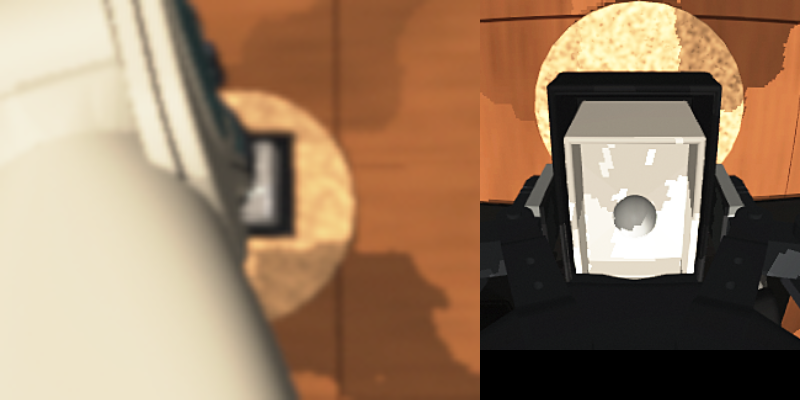

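The tray is turned level and the ball is still in the middle. I measure the arrow at about 91° and the tab at 90°, so I add 1° and settle.

Request:
drive_tool(
  rows=[
    [0.6, 0, 0, 0, 0, 0, -0.004],
    [0.6, 0, 0, 0, 0, 0, -0.008],
    [0.6, 0, 0, 0, 0, 0, -0.006],
    [0.6, 0, 0, 0, 0, 0, 0],
    [0.6, 0, 0, 0, 0, 0, 0],
    [0.6, 0, 0, 0, 0, 0, 0],
    [0.6, 0, 0, 0, 0, 0, 0],
    [0.6, 0, 0, 0, 0, 0, 0],
  ],
)

```text
t: 24.13
eef_pos: [0.5014, 0.2212, 0.2811]
tcp_rot: [0.0, 0.714, -0.7, 0.0]
force: [0.7, -0.5, -2.4]
grip_width: 0.689
gripper_force: 54.7
```

Request:
drive_tool(
  rows=[
    [0.6, 0, 0, 0, 0, 0, 0],
    [0.6, 0, 0, 0, 0, 0, 0],
    [0.6, 0, 0, 0, 0, 0, 0],
    [0.6, 0, 0, 0, 0, 0, 0],
    [0.6, 0, 0, 0, 0, 0, 0],
    [0.6, 0, 0, 0, 0, 0, 0],
    [0.6, 0, 0, 0, 0, 0, 0],
    [0.6, 0, 0, 0, 0, 0, 0],
  ],
)

```text
t: 24.8
eef_pos: [0.5014, 0.2212, 0.2811]
tcp_rot: [0.0, 0.714, -0.7, -0.0]
force: [0.4, 0.0, -1.2]
grip_width: 0.691
gripper_force: 54.7
```

Run:
```python
from w import *
tell();print(robot.sign_off())
```

```text
t 24.8 pos [0.5014 0.2212 0.2811] yaw_y -178.83 z [-0. -0. -1.] j [ 0.3   0.24 -0.35  0.98 -0.   -1.29] F [ 0.4  0.  -1.2] g 0.691 54.7
the job is handed in; nothing more can be done
None
```

I handed the job in at 24.8 s, with the dish nested flat in the tray and the tray held level about 10 cm above the coaster; the tab matches the arrow to about 1° by my measurements, and the ball was mid-dish in the last picture, just before the final 1° trim.

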